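Re-gear the power feeder and hold the gear home

TASK

Change the gear in the stock feeder's gearbox: first put the steel gear that was taken off, which lies on the bench, back on the empty peg of the wooden gear board, lying flat, so that the row is complete. Then lift the bronze gear off its peg, set it hub up on the splined shaft, turn it until the splines mesh and slide it fully home, pushing the sprung washer under it right down. Do not let go: finish with the gripper still on the bronze gear, keeping it pressed home so that I can snap the retaining clip into the groove above it; leave the spare gear on its peg and the spanner where it lies.

Things in the scene. Friction and masses are not known exactly. Their poses are not given: they have to be found in the camera images.
- steel_gear: the removed gear: bright steel, 20 teeth, lying flat on the bench, hub up. Toothed disc 66 mm across and 18 mm thick; above it a round hub 44 mm across and 22 mm high (40 mm in all): grip it by the hub. Origin: centre of the underside; z up through the hub. Through bore with 6 spline slots, smallest diameter 27 mm. 0.24 to 0.39 kg
- bronze_gear: the gear to fit: the only bronze (yellow) one, 24 teeth, on a peg of the board, hub up. Disc 78 mm across, 18 mm thick; hub 44 mm across, 22 mm high (40 mm in all). Origin: centre of the underside; z up through the hub. Bore 27 mm between lands, with 6 slots 8 mm wide and 35 mm across; one slot points along its x axis, the others every 60 degrees. 0.3 to 0.45 kg
- spare_gear: the spare gear: steel, 22 teeth, 72 mm across, otherwise as the others; stays on its peg of the board. Origin: centre of the underside
- empty_peg_top (a point): centre of the top of the empty peg of the gear board: wooden dowel 20 mm thick, standing 30 mm above the board, tip tapered. The board is plywood, 92 x 285 mm, 18 mm thick, fixed, with three such pegs 84 mm apart in a row; the bronze and the spare gear sit on the other two; which is where varies
- shaft_seat (a point): on the splined shaft's axis where the bronze gear's underside is when fully home (z = 66 mm); turns with the shaft. Six splines, 6 mm wide and 32 mm across (core 25 mm), one along this point's x axis, the others every 60 degrees; their bevelled upper ends are 32 mm above this point
- shaft_angle (a joint): angle of the splined shaft in the gearbox, rad, counter-clockwise from above; the gear train holds it stiffly (1.5 N m), so turn the gear, not the shaft
- washer (a joint): travel of the copper-coloured sprung thrust washer round the foot of the splined shaft, m: 0 = up (its face 6 mm above shaft_seat), 0.006 = fully down, gear home. It starts to move at 6 N and takes 15 N fully down, the gear's weight included; it lifts the gear again when released
- gearbox: open dark green gearbox, 130 x 190 mm, fixed; floor at z 60 mm, rim 73 mm. Origin: centre of its underside; its grey motor sticks out on its +y side, 105 mm high (its terminal box 125 mm). Two shafts stand up in it: the splined one at x 0, y +33 mm, and a plain thinner one, 66 mm to its -y side, which stays bare. Beside it (-y), behind the gear board, stands a drawer unit 170 mm high
- shaft_nose (a point): top of the splined shaft, on its axis, 50 mm above shaft_seat: the upper 18 mm of the shaft are a plain round nose 24 mm thick with a bevelled tip, without splines. The clip's groove in it, 42 mm above shaft_seat, shows only when the gear is home
- spanner_small: small open-end spanner, 27 x 148 mm, 9 mm thick, lying loose between the board and the gearbox; leave it alone. Origin: centre of its underside
Things that resemble listed ones, but are neither listed nor needed, are in the scene too. What is shaped like the bronze_gear but purple is not meant.

How it is judged:
By the outcome, as a careful person would: the job done as asked, in the order asked, and still so for the second after the job is handed in, while the arm keeps its last pose, push and grip.
It also fails if it takes over 58 s, if anything falls off the work surface, if the arm or the gripper's body presses on something with over 40 N, if the wrist force passes 120 N, or if a joint passes its speed limit or range.

ROBOT

A 7-joint arm with a two-finger parallel gripper is mounted at the origin on the work surface; the furniture and walls round the work are solid. World frame = base frame: x ahead of the robot, y to its left, z up, the work surface at z = 0. Lengths are in m, angles in rad, forces in N, time in s.
With the tool pointing down it reaches from about 0.4 to 0.85 m from the base axis. Payload 4.5 kg.
Tool frame: the origin (TCP) lies midway between the tips of the shut fingers; the grasp point (between the pads) lies behind it (r.grip_point_offset is the z of the grasp point in the tool frame, in m); z points along the fingers, y is the line along which they close (so a half turn about z gives the same grasp; the last joint's range is limited). The gripper opens to 88 mm and grips with 3 to 60 N. Pads are 18 mm wide; open, the fingers measure 123 mm over their backs; the gripper's body (75 mm by 187 mm) begins 45 mm behind the grasp point.
Start: joints at [-1.235, 0.689, -0.195, 1.565, 0.157, 0.902, -0.215], TCP at [0.186, 0.597, 0.239] pointing down, gripper open.
Joint ranges: [-3.01, 3.01], [-0.46, 2.08], [-1.47, 1.51], [0.13, 2.56], [-1, 4.14], [0.04, 2.09], [-2.66, 2.66]. Speed limits (rad/s): [2.57, 2.57, 3.14, 3.14, 3.14, 3.14, 3.14].

INTERFACE

Orientations are given as a unit quaternion [x, y, z, w].
In Python, from plant import r, optics, workorder gives the robot as it stands.
- The arm moves only by the shell command python3 -m creep 'ROWS' [FORCE]. ROWS is JSON, a list of rows, each an object of numbers: "grip": the gripper command: -1 is shut, 1 is fully open, values between are in proportion; "tx", "ty", "tz": the shift along the tool's x, y, z in cm; "spin": the turn about the tool's z in degrees. In form: [{"grip": .., "tx": .., "ty": .., "tz": .., "spin": ..}, ...]. A call has 1 to 8 rows; each row shifts and turns the commanded pose from where the row before left it, along the tool's axes as they then stand; what a row does not reach is not made up. A row lasts 1/12 s, in which the tool goes at most 41.7 mm and 7.16 degrees, less where a joint would pass 70% of its speed; a pose out of reach is approached as far as the arm can. A call with a gripper value outside its range is refused whole. The fingers move at their own pace and stop on an object; FORCE is the grip in N (left out, the last holds). Time passes only in rows, so rows that do not move let the fingers close. It gives the time, the measured TCP pose, the force, the opening and the grip force at its end, in the units of the state.
- r.get_state(): the state, without advancing time (a new reading comes with each control period).
- optics.snapshot(name): name is "scene" or "top"; returns (picture, depth): 400x640x3 uint8, red, green, blue; 400x640 float32, m along the optical axis (not along the pixel's ray), 0 where there is no reading.
- optics.get_calibration(name): a dict with "fx", "fy", "cx", "cy" (pixels), "extrinsics" (4x4, takes a point from world to camera coordinates). Camera axes: x right, y down, z forward; pixel columns grow to the right and rows downward; lengths in m; the calibration is good to about 2 mm. A picture is of the moment at which its call begins. get_calibration takes no time and is no camera call.
- workorder.finish_job(): hands the job in; it is judged then, once.
The state is a dict: "clock": time; "q": joint angles; "qd": joint speeds; "joint_torque": joint torques, N m; "tool_pos": TCP position; "eef_rot": TCP orientation; "contact_force": force on the tool from outside, world axes, zero at the start; "moment": the same for the moment, N m; "opening": opening from 0.0 (shut) to 1.0 (fully open); "finger_force": force on a finger pad.
Only numpy, scipy, OpenCV 4.12 (cv2) and the standard library are available. Lean on these libraries where they do the work, as an engineer would, in place of code of your own. Each camera call takes 0.05 s, during which the arm holds its last target. There are 200 camera calls.

## Working session

There is one attempt and no reset: what is moved stays moved. The work goes in short steps, Python scripts to look and compute and a shell command to move; the robot and the scene stay as the last step left them, time stands still between calls to the robot, and variables do not carry over. Pictures are saved under pics/ and viewed, at most 10 in all, crops included, and the job is handed in when it is done.

```bash
ls; mkdir -p pics
python3 - <<'E'
from plant import r, optics, workorder
import cv2, numpy as np
s=r.get_state(); print(s, r.grip_point_offset)
for n in("scene","top"):
    p,d=optics.snapshot(n); np.savez(f"pics/{n}0.npz",p=p,d=d); cv2.imwrite(f"pics/{n}0.png",p[:,:,::-1]); print(optics.get_calibration(n))
E
```

```text
pics
{'clock': 0.0, 'q': array([-1.23518171,  0.69000971, -0.19453308,  1.56634595,  0.15732068,
        0.90249554, -0.21506659]), 'qd': array([-0.00111927, -0.00013985, -0.0009606 , -0.00013734, -0.0012221 ,
       -0.00241677, -0.00023101]), 'joint_torque': array([ 8.43872222e-04, -5.27572632e+01, -1.26657967e+00, -1.53429186e+01,
       -5.25748206e-02,  6.59547601e-03,  1.80245788e-04]), 'tool_pos': array([0.18563646, 0.59612815, 0.23789396]), 'eef_rot': array([ 1.50263140e-01,  9.88645599e-01, -9.28719318e-04, -7.22897451e-05]), 'contact_force': array([ 0.02652397,  0.85080625, -0.26664125]), 'moment': array([ 1.80705529e-02, -1.96670727e-05,  5.11092624e-02]), 'finger_force': 0.0, 'opening': 0.9981570481227573} -0.0187
{'fx': 425.5051274012894, 'fy': 425.5051274012894, 'cx': 317.6463956307568, 'cy': 202.05405996667997, 'extrinsics': array([[ 0.86862307, -0.49513562,  0.01829441, -0.4874106 ],
       [-0.33593039, -0.61566455, -0.7128169 ,  0.16693615],
       [ 0.36420426,  0.61302356, -0.70111153,  1.17722636],
       [ 0.        ,  0.        ,  0.        ,  1.        ]])}
{'fx': 475.038435198375, 'fy': 475.038435198375, 'cx': 311.6872802372656, 'cy': 207.1880152143346, 'extrinsics': array([[-0.00376369, -0.99987436, -0.01539798, -0.10498827],
       [-0.99388394,  0.00543968, -0.11029563,  0.51831769],
       [ 0.11036554,  0.01488869, -0.99377954,  1.61709723],
       [ 0.        ,  0.        ,  0.        ,  1.        ]])}
```

View pics/scene0.png

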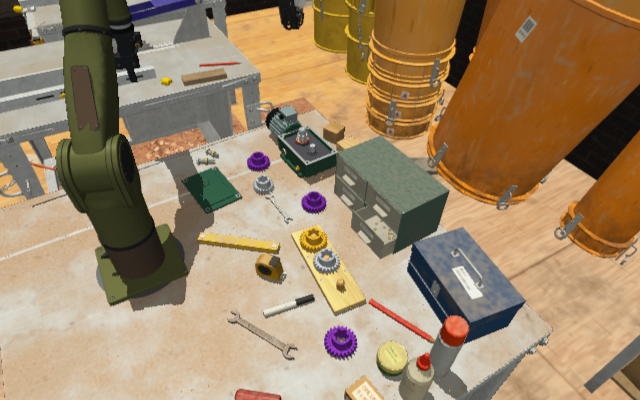

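View pics/top0.png

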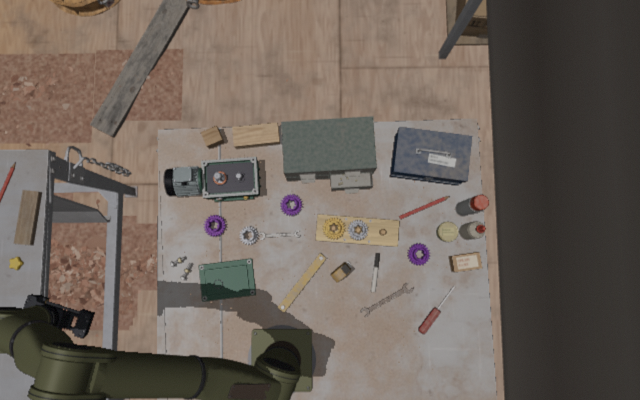

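Top view: the steel gear lies on the bench at (250,235) beside the small spanner at (285,235). On the board are the bronze gear (333,228), the spare (358,230) and the empty peg (383,232). The splined shaft, with its copper washer, is at (220,177). The purple gears at (215,225), (291,205) and (419,254) are decoys. The only loose steel gear is (250,235) and the only yellow one is (333,228). I'll confirm this in an enlarged crop.

Run:
```python
import cv2, numpy as np
a=cv2.imread("pics/top0.png")[150:260,190:410]; b=cv2.imread("pics/scene0.png")[100:310,220:380]
A=cv2.resize(a,None,fx=3.6,fy=3.6,interpolation=2)  # 792x396
cv2.imwrite("pics/cropt.png",A)
cv2.imwrite("pics/crops.png",cv2.resize(cv2.imread("pics/scene0.png")[100:300,235:375],None,fx=3,fy=3,interpolation=2))
```

```text
(no output)
```

View pics/cropt.png

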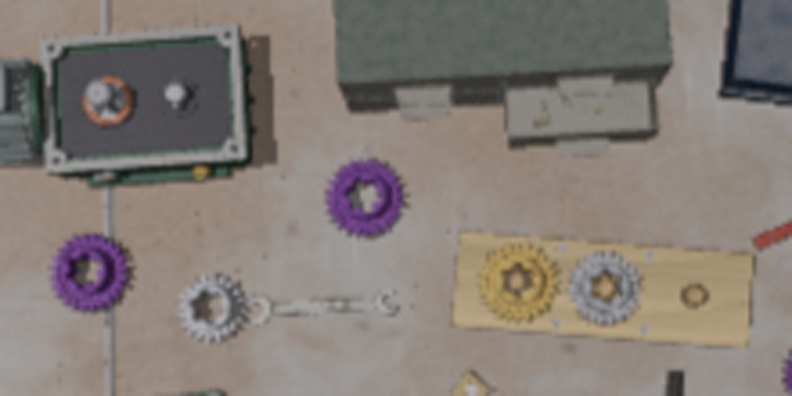

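View pics/crops.png

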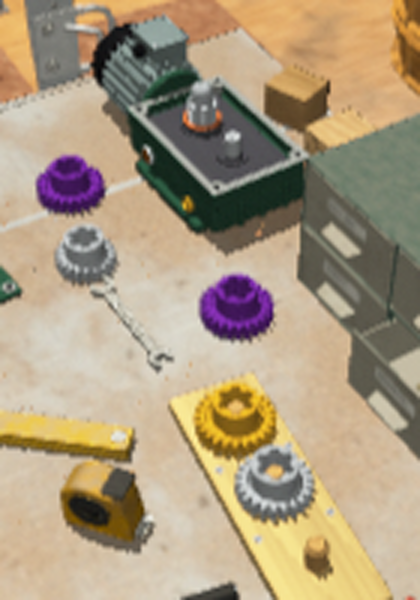

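The crops confirm it: steel gear at crop (213,308), bronze at (518,282), spare at (605,288), empty peg at (695,295), splined shaft with copper washer at (106,98). Next I measure them.

```bash
cat > h.py <<'E'
from plant import r, optics, workorder
import cv2, numpy as np
from scipy.spatial.transform import Rotation as R
def cloud(n,d):
    c=optics.get_calibration(n); T=np.linalg.inv(c["extrinsics"]); v,u=np.mgrid[:d.shape[0],:d.shape[1]]
    P=np.stack([(u-c["cx"])/c["fx"]*d,(v-c["cy"])/c["fy"]*d,d],-1)
    return P@T[:3,:3].T+T[:3,3]
def plane(n,uv,z):
    c=optics.get_calibration(n); T=np.linalg.inv(c["extrinsics"])
    uv=np.atleast_2d(uv); D=np.c_[(uv[:,0]-c["cx"])/c["fx"],(uv[:,1]-c["cy"])/c["fy"],np.ones(len(uv))]@T[:3,:3].T
    return (T[:3,3]+D*((z-T[2,3])/D[:,2])[:,None])[:,:2]
def proj(n,p):
    c=optics.get_calibration(n); q=c["extrinsics"]@np.append(p,1); return q[0]/q[2]*c["fx"]+c["cx"],q[1]/q[2]*c["fy"]+c["cy"]
def top(n,d,xy,z,rad=.035,tol=.006):
    "centre of the flat top at height z near xy: hull of the depth-selected pixels, cast on the plane"
    P=cloud(n,d); m=(abs(P[...,2]-z)<tol)&(np.hypot(P[...,0]-xy[0],P[...,1]-xy[1])<rad)&(d>0)
    v,u=np.nonzero(m)
    if len(u)<5: return None
    h=cv2.convexHull(np.c_[u,v].astype(np.int32)); X=plane(n,h[:,0].astype(float),z)
    (cx,cy),rr=cv2.minEnclosingCircle(X.astype(np.float32)); M=plane(n,np.c_[u,v].astype(float),z).mean(0)
    return np.round([cx,cy,rr,*M,len(u),np.median(P[m][:,2])],4)
def to(x,y,z,yaw=None):
    "tool-axis shift (cm) to reach x,y,z"
    s=r.get_state(); Q=R.from_quat(s["eef_rot"]); t=Q.inv().apply(np.array([x,y,z])-s["tool_pos"])*100
    Y=Q.as_matrix()[:,1]; print("t",s["clock"],"pos",s["tool_pos"].round(4),"shift",t.round(2),"closing dir deg",np.degrees(np.arctan2(Y[1],Y[0])).round(1),"tilt",Q.as_matrix()[:,2].round(3),"F",s["contact_force"].round(1),"open",round(s["opening"],3),round(s["finger_force"],1),"q7",s["q"][6].round(2))
E
python3 - <<'E'
from h import *
D={n:np.load(f"pics/{n}0.npz")["d"] for n in("top","scene")}
P=cloud("top",D["top"])
for nm,uv,z,rad in [("steel",(250,235),.04,.035),("bronze",(333,228),.058,.035),("spare",(358,230),.058,.035),("peg",(383,232),.048,.02),("nose",(219,176),.116,.025),("plain",(239,176),.1,.02)]:
    g=plane("top",uv,z)[0]; print(nm,g.round(3))
    for n in D:
        print("  ",n,top(n,D[n],g,z,rad,.006 if nm!="nose" else .008))
for nm,(v0,v1,u0,u1) in {"motor":(160,200,165,202),"drawer":(115,190,280,378),"toolbox":(125,185,390,470),"box":(157,200,203,260)}.items():
    Q=P[v0:v1,u0:u1].reshape(-1,3); Q=Q[Q[:,2]>.05]; print(nm,np.percentile(Q,[1,99],axis=0).round(3).tolist())
print("board z",np.median(P[217:240,392:397,2]),"bench z",np.median(P[238:250,290:310,2]))
to(0,0,0)
E
```

```text
steel [0.422 0.104]
   top [4.217e-01 1.139e-01 2.190e-02 4.211e-01 1.135e-01 6.400e+01 3.910e-02]
   scene [4.196e-01 1.119e-01 2.490e-02 4.188e-01 1.123e-01 8.300e+01 3.910e-02]
bronze [ 0.443 -0.18 ]
   top [ 4.440e-01 -1.804e-01  2.190e-02  4.440e-01 -1.812e-01  5.800e+01
  5.790e-02]
   scene [ 4.412e-01 -1.825e-01  2.510e-02  4.416e-01 -1.824e-01  1.100e+02
  5.750e-02]
spare [ 0.436 -0.264]
   top [ 4.380e-01 -2.631e-01  2.240e-02  4.375e-01 -2.638e-01  6.800e+01
  5.800e-02]
   scene [ 4.355e-01 -2.646e-01  2.370e-02  4.351e-01 -2.644e-01  1.210e+02
  5.720e-02]
peg [ 0.43  -0.349]
   top [ 4.305e-01 -3.474e-01  9.400e-03  4.304e-01 -3.471e-01  2.100e+01
  4.620e-02]
   scene [ 4.270e-01 -3.495e-01  1.040e-02  4.274e-01 -3.487e-01  3.900e+01
  4.690e-02]
nose [0.614 0.198]
   top [6.136e-01 2.044e-01 1.230e-02 6.141e-01 2.046e-01 4.100e+01 1.142e-01]
   scene [6.125e-01 2.015e-01 1.550e-02 6.117e-01 2.001e-01 3.200e+01 1.146e-01]
plain [0.616 0.134]
   top None
   scene None
motor [[0.557, 0.265, 0.053], [0.656, 0.386, 0.128]]
drawer [[0.579, -0.311, 0.063], [0.789, -0.018, 0.177]]
toolbox [[0.594, -0.625, 0.054], [0.767, -0.381, 0.154]]
box [[0.549, 0.076, 0.052], [0.683, 0.261, 0.116]]
board z 0.01735564161455394 bench z -0.00040145713511352543
t 0.1 pos [0.1856 0.5962 0.238 ] shift [ 1.000e-02 -6.241e+01  2.390e+01] closing dir deg 72.7 tilt [-0.    -0.002 -1.   ] F [-0.1 -0.5 -0. ] open 0.998 0.0 q7 -0.22
```

```bash
python3 -m creep '[{"grip":1,"spin":7},{"grip":1,"spin":7},{"grip":1,"spin":7},{"grip":1,"spin":7},{"grip":1,"spin":7},{"grip":1,"spin":7}]' 30; python3 -m creep '[{"grip":1,"spin":7},{"grip":1,"spin":7},{"grip":1,"spin":7},{"grip":1,"spin":7},{"grip":1,"spin":7}]'
python3 -c "
from h import *
to(.4203,.113,.12)"
```

```text
t 0.1 pos [0.1856 0.5962 0.238 ] shift [-36.76 -39.15  11.87] closing dir deg 72.7 tilt [-0.    -0.002 -1.   ] F [-0.1 -0.5 -0. ] open 0.998 0.0 q7 -0.22$[0]: bad value
$[0]: bad value
```

```bash
python3 -m creep '[{"grip":1,"tx":0,"ty":0,"tz":0,"spin":7},{"grip":1,"tx":0,"ty":0,"tz":0,"spin":7},{"grip":1,"tx":0,"ty":0,"tz":0,"spin":7},{"grip":1,"tx":0,"ty":0,"tz":0,"spin":7},{"grip":1,"tx":0,"ty":0,"tz":0,"spin":7},{"grip":1,"tx":0,"ty":0,"tz":0,"spin":7}]' 30; python3 -m creep '[{"grip":1,"tx":0,"ty":0,"tz":0,"spin":7},{"grip":1,"tx":0,"ty":0,"tz":0,"spin":7},{"grip":1,"tx":0,"ty":0,"tz":0,"spin":7},{"grip":1,"tx":0,"ty":0,"tz":0,"spin":7},{"grip":1,"tx":0,"ty":0,"tz":0,"spin":7}]'
python3 -c "
from h import *
to(.4203,.113,.12)"
```

```text
clock: 0.6
tool_pos: [0.1856, 0.5964, 0.2383]
eef_rot: [0.497, 0.868, -0.001, 0.0]
contact_force: [0.5, -0.7, -1.0]
opening: 1.001
finger_force: 0.0
clock: 1.02
tool_pos: [0.1855, 0.5965, 0.2383]
eef_rot: [0.735, 0.678, -0.0, 0.0]
contact_force: [1.0, -0.2, 0.4]
opening: 0.999
finger_force: 0.0
t 1.0167 pos [0.1855 0.5965 0.2383] shift [-46.28  27.31  11.86] closing dir deg -4.6 tilt [-0.    -0.001 -1.   ] F [ 1.  -0.2  0.4] open 0.999 0.0 q7 -1.27
```

```bash
python3 -m creep '[{"grip":1,"tx":-2.9,"ty":1.7,"tz":0.5,"spin":0},{"grip":1,"tx":-2.9,"ty":1.7,"tz":0.5,"spin":0},{"grip":1,"tx":-2.9,"ty":1.7,"tz":0.5,"spin":0},{"grip":1,"tx":-2.9,"ty":1.7,"tz":0.5,"spin":0},{"grip":1,"tx":-2.9,"ty":1.7,"tz":0.5,"spin":0},{"grip":1,"tx":-2.9,"ty":1.7,"tz":0.5,"spin":0},{"grip":1,"tx":-2.9,"ty":1.7,"tz":0.5,"spin":0},{"grip":1,"tx":-2.9,"ty":1.7,"tz":0.5,"spin":0}]'; python3 -m creep '[{"grip":1,"tx":-2.9,"ty":1.7,"tz":0.5,"spin":0},{"grip":1,"tx":-2.9,"ty":1.7,"tz":0.5,"spin":0},{"grip":1,"tx":-2.9,"ty":1.7,"tz":0.5,"spin":0},{"grip":1,"tx":-2.9,"ty":1.7,"tz":0.5,"spin":0},{"grip":1,"tx":-2.9,"ty":1.7,"tz":0.5,"spin":0},{"grip":1,"tx":-2.9,"ty":1.7,"tz":0.5,"spin":0},{"grip":1,"tx":-2.9,"ty":1.7,"tz":0.5,"spin":0},{"grip":1,"tx":0,"ty":0,"tz":0,"spin":0}]'
python3 -c "
from h import *
to(.4203,.113,.021)"
```

```text
clock: 1.68
tool_pos: [0.3042, 0.3537, 0.1984]
eef_rot: [0.733, 0.68, -0.0, 0.0]
contact_force: [0.2, -0.5, 0.2]
opening: 0.998
finger_force: 0.0
clock: 2.35
tool_pos: [0.4098, 0.1366, 0.1631]
eef_rot: [0.737, 0.676, -0.001, 0.002]
contact_force: [-0.9, 0.1, 0.1]
opening: 0.996
finger_force: 0.0
t 2.35 pos [0.4098 0.1366 0.1631] shift [-2.2   1.25 14.22] closing dir deg -5.0 tilt [ 0.    -0.004 -1.   ] F [-0.9  0.1  0.1] open 0.996 0.0 q7 -0.47
```

```bash
python3 -m creep '[{"grip":1,"tx":-2.2,"ty":1.25,"tz":2,"spin":0},{"grip":1,"tx":0,"ty":0,"tz":3.5,"spin":0},{"grip":1,"tx":0,"ty":0,"tz":3,"spin":0},{"grip":1,"tx":0,"ty":0,"tz":2,"spin":0},{"grip":1,"tx":0,"ty":0,"tz":0,"spin":0},{"grip":1,"tx":0,"ty":0,"tz":0,"spin":0}]'
python3 -c "
from h import *
to(.4203,.113,.021)"
```

```text
clock: 2.85
tool_pos: [0.4176, 0.1212, 0.0582]
eef_rot: [0.733, 0.68, -0.001, -0.001]
contact_force: [0.1, 0.5, 0.7]
opening: 0.999
finger_force: 0.0
t 2.85 pos [0.4176 0.1212 0.0582] shift [-0.79  0.34  3.72] closing dir deg -4.3 tilt [-0.002 -0.001 -1.   ] F [0.1 0.5 0.7] open 0.999 0.0 q7 -0.43
```

```bash
python3 -m creep '[{"grip":1,"tx":-0.4,"ty":0.2,"tz":0,"spin":0},{"grip":1,"tx":-0.4,"ty":0.14,"tz":0,"spin":0},{"grip":1,"tx":0,"ty":0,"tz":1.2,"spin":0},{"grip":1,"tx":0,"ty":0,"tz":1.2,"spin":0},{"grip":1,"tx":0,"ty":0,"tz":1.2,"spin":0},{"grip":1,"tx":0,"ty":0,"tz":0,"spin":0},{"grip":1,"tx":0,"ty":0,"tz":0,"spin":0}]'
python3 -c "
from h import *
to(.4203,.113,.021)"
```

```text
clock: 3.43
tool_pos: [0.4294, 0.1149, 0.0301]
eef_rot: [0.733, 0.68, -0.007, -0.004]
contact_force: [-0.3, 0.5, -0.3]
opening: 0.996
finger_force: 0.0
t 3.4333 pos [0.4294 0.1149 0.0301] shift [-0.26 -0.88  0.92] closing dir deg -4.3 tilt [-0.015 -0.004 -1.   ] F [-0.3  0.5 -0.3] open 0.996 0.0 q7 -0.66
```

```bash
python3 -m creep '[{"grip":1,"tx":0,"ty":0,"tz":0,"spin":0},{"grip":1,"tx":0,"ty":0,"tz":0,"spin":0}]';python3 -c "
from h import *
to(.4203,.113,.021);print(r.get_state()['q'].round(3),r.get_state()['qd'].round(3),r.get_state()['joint_torque'].round(1))"
```

```text
clock: 3.6
tool_pos: [0.4291, 0.1149, 0.0306]
eef_rot: [0.733, 0.68, -0.007, -0.004]
contact_force: [0.3, -0.7, -0.2]
opening: 0.996
finger_force: 0.0
t 3.6 pos [0.4291 0.1149 0.0306] shift [-0.25 -0.85  0.97] closing dir deg -4.3 tilt [-0.015 -0.004 -1.   ] F [ 0.3 -0.7 -0.2] open 0.996 0.0 q7 -0.66
[-0.356  0.89  -0.014  2.225  0.219  0.043 -0.658] [-0.001  0.001  0.002 -0.     0.011 -0.001 -0.009] [  0.  -46.    1.3  -0.5  -0.    0.    0. ]
```

The wrist joint q6 sits at its lower limit here, but the tip overlaps the hub by 10 mm and the jaws close along x, which centres the gear. I'll grip here and lift.

```bash
python3 -m creep '[{"grip":-1,"tx":0,"ty":0,"tz":0,"spin":0},{"grip":-1,"tx":0,"ty":0,"tz":0,"spin":0},{"grip":-1,"tx":0,"ty":0,"tz":0,"spin":0},{"grip":-1,"tx":0,"ty":0,"tz":0,"spin":0},{"grip":-1,"tx":0,"ty":0,"tz":0,"spin":0},{"grip":-1,"tx":0,"ty":0,"tz":0,"spin":0}]' 40;python3 -c "
from h import *
to(.4203,.113,.13);print(r.get_state()['q'].round(3))"
```

```text
clock: 4.1
tool_pos: [0.4281, 0.1148, 0.0301]
eef_rot: [0.733, 0.68, -0.008, -0.004]
contact_force: [-3.3, 1.6, 0.9]
opening: 0.569
finger_force: 1.5
t 4.1 pos [0.4281 0.1148 0.0301] shift [-0.3  -0.94 -9.98] closing dir deg -4.3 tilt [-0.018 -0.005 -1.   ] F [-3.3  1.6  0.9] open 0.569 1.5 q7 -0.66
[-0.356  0.891 -0.015  2.225  0.221  0.044 -0.66 ]
```

```bash
python3 -m creep '[{"grip":-1,"tx":0,"ty":0,"tz":0,"spin":0},{"grip":-1,"tx":0,"ty":0,"tz":0,"spin":0},{"grip":-1,"tx":0,"ty":0,"tz":0,"spin":0},{"grip":-1,"tx":0,"ty":0,"tz":0,"spin":0},{"grip":-1,"tx":0,"ty":0,"tz":-0.5,"spin":0},{"grip":-1,"tx":0,"ty":0,"tz":-1,"spin":0},{"grip":-1,"tx":0,"ty":0,"tz":-1,"spin":0},{"grip":-1,"tx":0,"ty":0,"tz":-1,"spin":0}]' 40;python3 -c "
from h import *
to(.4203,.113,.13);print(r.get_state()['q'].round(3))"
```

```text
clock: 4.77
tool_pos: [0.4315, 0.1153, 0.0655]
eef_rot: [0.733, 0.68, -0.006, -0.003]
contact_force: [0.2, -0.2, -2.2]
opening: 0.484
finger_force: 40.0
t 4.7667 pos [0.4315 0.1153 0.0655] shift [-0.35 -1.18 -6.43] closing dir deg -4.3 tilt [-0.012 -0.003 -1.   ] F [ 0.2 -0.2 -2.2] open 0.484 40.0 q7 -0.66
[-0.338  0.812 -0.041  2.213  0.217  0.133 -0.657]
```

```bash
python3 -m creep '[{"grip":-1,"tx":0,"ty":0,"tz":-2,"spin":0},{"grip":-1,"tx":0,"ty":0,"tz":-3,"spin":0},{"grip":-1,"tx":0,"ty":0,"tz":-2,"spin":0},{"grip":-1,"tx":1,"ty":0,"tz":0,"spin":0},{"grip":-1,"tx":0,"ty":0,"tz":0,"spin":0}]';python3 -c "
from h import *
to(.429,-.347,.14);print(r.get_state()['q'].round(3))"
```

```text
clock: 5.18
tool_pos: [0.434, 0.128, 0.1359]
eef_rot: [0.733, 0.68, -0.004, -0.003]
contact_force: [-1.3, 1.2, -4.3]
opening: 0.484
finger_force: 40.0
t 5.1833 pos [0.434  0.128  0.1359] shift [-47.41   3.    -0.39] closing dir deg -4.2 tilt [-0.01 -0.   -1.  ] F [-1.3  1.2 -4.3] open 0.484 40.0 q7 -0.65
[-0.32   0.664 -0.105  2.162  0.187  0.332 -0.654]
```

```bash
python3 -m creep '[{"grip":-1,"tx":-2,"ty":1,"tz":0,"spin":0},{"grip":-1,"tx":-3,"ty":1,"tz":0,"spin":0},{"grip":-1,"tx":-3,"ty":0.5,"tz":0,"spin":0},{"grip":-1,"tx":-3,"ty":0.5,"tz":0,"spin":0},{"grip":-1,"tx":-3,"ty":0,"tz":0,"spin":0},{"grip":-1,"tx":-3,"ty":0,"tz":0,"spin":0},{"grip":-1,"tx":-3,"ty":0,"tz":0,"spin":0},{"grip":-1,"tx":-3,"ty":0,"tz":0,"spin":0}]';python3 -m creep '[{"grip":-1,"tx":-3,"ty":0,"tz":0,"spin":0},{"grip":-1,"tx":-3,"ty":0,"tz":0,"spin":0},{"grip":-1,"tx":-3,"ty":0,"tz":0,"spin":0},{"grip":-1,"tx":-3,"ty":0,"tz":0,"spin":0},{"grip":-1,"tx":-3,"ty":0,"tz":0,"spin":0},{"grip":-1,"tx":-3,"ty":0,"tz":0,"spin":0},{"grip":-1,"tx":-2,"ty":0,"tz":0,"spin":0},{"grip":-1,"tx":0,"ty":0,"tz":0,"spin":0}]'; python3 -c "
from h import *
to(.429,-.347,.14);print(r.get_state()['q'].round(3))"
```

```text
clock: 5.85
tool_pos: [0.444, -0.1073, 0.1342]
eef_rot: [0.733, 0.68, -0.007, -0.004]
contact_force: [-0.0, -0.1, -3.2]
opening: 0.482
finger_force: 40.0
clock: 6.52
tool_pos: [0.4277, -0.3116, 0.1349]
eef_rot: [0.736, 0.677, -0.009, -0.003]
contact_force: [-0.0, -0.8, -2.5]
opening: 0.483
finger_force: 40.0
t 6.5167 pos [ 0.4277 -0.3116  0.1349] shift [-3.52  0.42 -0.49] closing dir deg -4.8 tilt [-0.017 -0.007 -1.   ] F [-0.  -0.8 -2.5] open 0.483 40.0 q7 0.08
[ 0.693  0.734 -0.263  1.937  0.379  0.532  0.08 ]
```

```bash
python3 -m creep '[{"grip":-1,"tx":-2,"ty":0.2,"tz":0,"spin":0},{"grip":-1,"tx":-1.5,"ty":0.2,"tz":0,"spin":0},{"grip":-1,"tx":0,"ty":0,"tz":0,"spin":0},{"grip":-1,"tx":0,"ty":0,"tz":0,"spin":0},{"grip":-1,"tx":0,"ty":0,"tz":0,"spin":0}]'
python3 - <<'E'
from h import *
to(.429,-.346,.09)
p,d=optics.snapshot("scene"); p2,d2=optics.snapshot("top")
u,v=map(int,proj("scene",r.get_state()["tool_pos"]));print(u,v)
c=cv2.resize(p[v-70:v+70,u-90:u+90],None,fx=4,fy=4)[:,:,::-1]; cv2.imwrite("pics/held.png",c)
E
```

```text
clock: 6.93
tool_pos: [0.4307, -0.339, 0.1359]
eef_rot: [0.733, 0.681, -0.007, -0.005]
contact_force: [0.0, 0.6, -3.2]
opening: 0.486
finger_force: 40.0
t 6.9333 pos [ 0.4307 -0.339   0.1359] shift [-0.7  -0.04  4.59] closing dir deg -4.2 tilt [-0.017 -0.002 -1.   ] F [ 0.   0.6 -3.2] open 0.486 40.0 q7 0.14
341 257
```

View pics/held.png

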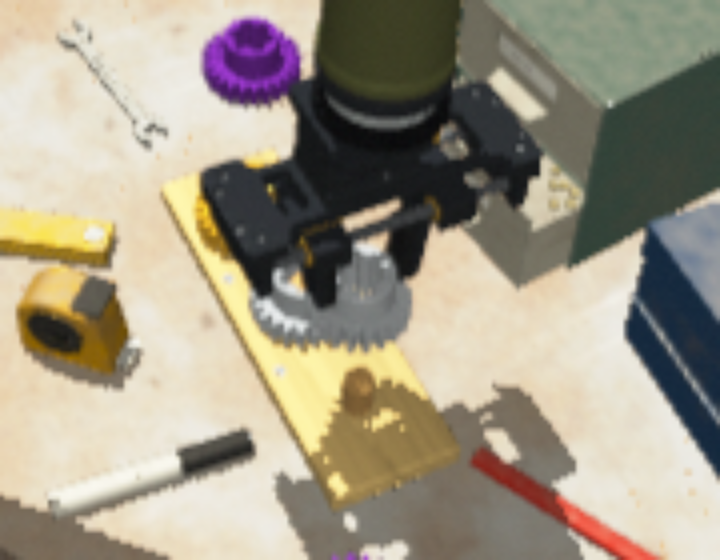

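The held gear (crop 345,300) is in the jaws, hanging above and behind the peg (crop 357,390). Next: align and lower.

```bash
python3 -m creep '[{"grip":-1,"tx":-0.35,"ty":0,"tz":0,"spin":0},{"grip":-1,"tx":-0.35,"ty":0,"tz":0,"spin":0},{"grip":-1,"tx":0,"ty":0,"tz":1.5,"spin":0},{"grip":-1,"tx":0,"ty":0,"tz":1.5,"spin":0},{"grip":-1,"tx":0,"ty":0,"tz":1.5,"spin":0},{"grip":-1,"tx":0,"ty":0,"tz":0,"spin":0},{"grip":-1,"tx":0,"ty":0,"tz":0,"spin":0}]'
python3 - <<'E'
from h import *
to(.429,-.346,.049)
E
```

```text
clock: 7.62
tool_pos: [0.4291, -0.3479, 0.0916]
eef_rot: [0.733, 0.68, -0.007, -0.004]
contact_force: [0.3, -0.4, -2.8]
opening: 0.48
finger_force: 40.0
t 7.6167 pos [ 0.4291 -0.3479  0.0916] shift [0.21 0.05 4.26] closing dir deg -4.3 tilt [-0.017 -0.003 -1.   ] F [ 0.3 -0.4 -2.8] open 0.48 40.0 q7 0.12
```

```bash
python3 -m creep '[{"grip":-1,"tx":0.15,"ty":0,"tz":0,"spin":0},{"grip":-1,"tx":0,"ty":0,"tz":0.6,"spin":0},{"grip":-1,"tx":0,"ty":0,"tz":0.6,"spin":0},{"grip":-1,"tx":0,"ty":0,"tz":0.4,"spin":0},{"grip":-1,"tx":0,"ty":0,"tz":0.4,"spin":0},{"grip":-1,"tx":0,"ty":0,"tz":0.3,"spin":0},{"grip":-1,"tx":0,"ty":0,"tz":0,"spin":0}]'
python3 - <<'E'
from h import *
to(.429,-.346,.049)
E
```

```text
clock: 8.2
tool_pos: [0.4289, -0.3464, 0.0682]
eef_rot: [0.733, 0.68, -0.007, -0.004]
contact_force: [-0.8, -0.2, -2.2]
opening: 0.482
finger_force: 40.0
t 8.2 pos [ 0.4289 -0.3464  0.0682] shift [0.05 0.04 1.92] closing dir deg -4.3 tilt [-0.017 -0.003 -1.   ] F [-0.8 -0.2 -2.2] open 0.482 40.0 q7 0.1
```

Underside is at 38 mm, below the peg top, with no contact force, so it is on the peg. Lower the rest.

```bash
python3 -m creep '[{"grip":-1,"tx":0,"ty":0,"tz":0.6,"spin":0},{"grip":-1,"tx":0,"ty":0,"tz":0.6,"spin":0},{"grip":-1,"tx":0,"ty":0,"tz":0.4,"spin":0},{"grip":-1,"tx":0,"ty":0,"tz":0.2,"spin":0},{"grip":-1,"tx":0,"ty":0,"tz":0.1,"spin":0},{"grip":-1,"tx":0,"ty":0,"tz":0,"spin":0}]'
python3 - <<'E'
from h import *
to(.429,-.346,.049)
E
```

```text
clock: 8.7
tool_pos: [0.4288, -0.3466, 0.0496]
eef_rot: [0.733, 0.68, -0.007, -0.004]
contact_force: [-0.1, -1.2, -2.4]
opening: 0.481
finger_force: 40.0
t 8.7 pos [ 0.4288 -0.3466  0.0496] shift [0.06 0.01 0.06] closing dir deg -4.3 tilt [-0.016 -0.004 -1.   ] F [-0.1 -1.2 -2.4] open 0.481 40.0 q7 0.09
```

```bash
python3 -m creep '[{"grip":-1,"tx":0,"ty":0,"tz":0.15,"spin":0},{"grip":-1,"tx":0,"ty":0,"tz":0,"spin":0},{"grip":1,"tx":0,"ty":0,"tz":0,"spin":0},{"grip":1,"tx":0,"ty":0,"tz":0,"spin":0},{"grip":1,"tx":0,"ty":0,"tz":0,"spin":0},{"grip":1,"tx":0,"ty":0,"tz":0,"spin":0},{"grip":1,"tx":0,"ty":0,"tz":0,"spin":0},{"grip":1,"tx":0,"ty":0,"tz":0,"spin":0}]'; python3 -m creep '[{"grip":1,"tx":0,"ty":0,"tz":-1,"spin":0},{"grip":1,"tx":0,"ty":0,"tz":-2,"spin":0},{"grip":1,"tx":0,"ty":0,"tz":-3,"spin":0},{"grip":1,"tx":0,"ty":0,"tz":-2,"spin":0},{"grip":1,"tx":1,"ty":0,"tz":0,"spin":0},{"grip":1,"tx":3,"ty":0.2,"tz":0,"spin":0},{"grip":1,"tx":3,"ty":0.2,"tz":0,"spin":0},{"grip":1,"tx":0,"ty":0,"tz":0,"spin":0}]'
python3 - <<'E'
from h import *
to(.4427,-.1817,.09)
for n,z in(("top",.058),("scene",.058)):
    p,d=optics.snapshot(n); print(n,top(n,d,(.429,-.347),z))
E
```

```text
clock: 9.37
tool_pos: [0.429, -0.3468, 0.0486]
eef_rot: [0.733, 0.68, -0.007, -0.004]
contact_force: [-0.5, 0.6, 0.4]
opening: 0.911
finger_force: 0.0
clock: 10.03
tool_pos: [0.4408, -0.2694, 0.1283]
eef_rot: [0.73, 0.683, -0.005, -0.005]
contact_force: [-0.0, 0.4, -0.2]
opening: 1.001
finger_force: 0.0
t 10.0333 pos [ 0.4408 -0.2694  0.1283] shift [ 8.76 -0.33  3.84] closing dir deg -3.8 tilt [-0.015  0.001 -1.   ] F [-0.   0.4 -0.2] open 1.001 0.0 q7 0.01
top None
scene [ 4.254e-01 -3.472e-01  2.360e-02  4.257e-01 -3.481e-01  1.350e+02
  5.740e-02]
```

Steel gear seated (hub top 57 mm). Now the bronze gear.

```bash
python3 -m creep '[{"grip":1,"tx":2,"ty":0,"tz":0,"spin":0},{"grip":1,"tx":2.5,"ty":0,"tz":0,"spin":0},{"grip":1,"tx":2.5,"ty":-0.2,"tz":0,"spin":0},{"grip":1,"tx":1.5,"ty":-0.1,"tz":0,"spin":0},{"grip":1,"tx":0,"ty":0,"tz":0,"spin":0},{"grip":1,"tx":0,"ty":0,"tz":2,"spin":0},{"grip":1,"tx":0,"ty":0,"tz":2,"spin":0},{"grip":1,"tx":0,"ty":0,"tz":0,"spin":0}]'
python3 - <<'E'
from h import *
to(.4427,-.1817,.039); print(r.get_state()['q'].round(3))
D={n:np.load(f"pics/{n}0.npz") for n in("top","scene")}
# 6-fold phase on rings: bronze bore (hub top), spline ends
for nm,c,z,rs in(("bronze",(.4427,-.1817),.058,(.0145,.0155,.0165)),("shaft",(.613,.2027),.097,(.0135,.0145,.0155)),("shaft",(.613,.2027),.084,(.0135,.0145,.0155))):
  for n in D:
    t=top(n,D[n]["d"],c,.058 if nm=="bronze" else .116,.035,.008); cc=t[:2]
    a=np.radians(np.arange(360)); g=cv2.cvtColor(D[n]["p"],cv2.COLOR_RGB2GRAY).astype(np.float32)
    s=0
    for q in rs:
        uv=np.array([proj(n,[cc[0]+q*np.cos(x),cc[1]+q*np.sin(x),z]) for x in a],np.float32)
        s=s+cv2.remap(g,uv[:,:1],uv[:,1:],cv2.INTER_CUBIC)[:,0]
    H=np.fft.rfft(s); print(nm,n,z,"amp6",abs(H[6]).round(),"others",abs(H[3:10]).round(),"bright deg mod60",(np.degrees(-np.angle(H[6]))/6%60).round(1))
E
```

```text
clock: 10.8
tool_pos: [0.4404, -0.1937, 0.0853]
eef_rot: [0.734, 0.679, -0.009, -0.005]
contact_force: [-0.9, 0.7, 0.0]
opening: 0.999
finger_force: 0.0
t 10.8 pos [ 0.4404 -0.1937  0.0853] shift [1.24 0.23 4.62] closing dir deg -4.4 tilt [-0.02  -0.004 -1.   ] F [-0.9  0.7  0. ] open 0.999 0.0 q7 -0.17
[ 0.405  0.786 -0.151  2.1    0.402  0.303 -0.167]
bronze top 0.058 amp6 8343.0 others [1682. 2765. 3986. 8343. 3555. 2028. 1099.] bright deg mod60 30.8
bronze scene 0.058 amp6 1125.0 others [2368.  673. 5487. 1125. 6204. 3043. 1021.] bright deg mod60 50.6Traceback (most recent call last):
  File "<stdin>", line 11, in <module>
  File "h.py", line 13, in proj
    c=optics.get_calibration(n); q=c["extrinsics"]@np.append(p,1); return q[0]/q[2]*c["fx"]+c["cx"],q[1]/q[2]*c["fy"]+c["cy"]
ValueError: time passes only in moves, steps and waits
```

```bash
python3 -m creep '[{"grip":1,"tx":-0.15,"ty":-0.2,"tz":0,"spin":0},{"grip":1,"tx":0,"ty":0,"tz":1,"spin":0},{"grip":1,"tx":0,"ty":0,"tz":1,"spin":0},{"grip":1,"tx":0,"ty":0,"tz":0.7,"spin":0},{"grip":1,"tx":0,"ty":0,"tz":0,"spin":0},{"grip":1,"tx":0,"ty":0,"tz":0,"spin":0}]'
python3 - <<'E'
from h import *
to(.4427,-.1817,.039); print(r.get_state()['q'].round(3))
E
```

```text
clock: 11.8
tool_pos: [0.4425, -0.1819, 0.0407]
eef_rot: [0.733, 0.68, -0.007, -0.004]
contact_force: [0.4, 0.2, -0.6]
opening: 0.998
finger_force: 0.0
t 11.8 pos [ 0.4425 -0.1819  0.0407] shift [0.02 0.02 0.17] closing dir deg -4.3 tilt [-0.016 -0.004 -1.   ] F [ 0.4  0.2 -0.6] open 0.998 0.0 q7 -0.21
[ 0.338  0.873 -0.082  2.125  0.423  0.175 -0.208]
```

```bash
python3 -m creep '[{"grip":1,"tx":0,"ty":0,"tz":0.15,"spin":0},{"grip":-1,"tx":0,"ty":0,"tz":0,"spin":0},{"grip":-1,"tx":0,"ty":0,"tz":0,"spin":0},{"grip":-1,"tx":0,"ty":0,"tz":0,"spin":0},{"grip":-1,"tx":0,"ty":0,"tz":0,"spin":0},{"grip":-1,"tx":0,"ty":0,"tz":0,"spin":0},{"grip":-1,"tx":0,"ty":0,"tz":0,"spin":0},{"grip":-1,"tx":0,"ty":0,"tz":0,"spin":0}]' 55;  python3 -m creep '[{"grip":-1,"tx":0,"ty":0,"tz":0,"spin":0},{"grip":-1,"tx":0,"ty":0,"tz":0,"spin":0},{"grip":-1,"tx":0,"ty":0,"tz":0,"spin":0}]'
python3 - <<'E'
from h import *
to(.613,.2027,.16); print(r.get_state()['q'].round(3))
E
```

```text
clock: 12.47
tool_pos: [0.4431, -0.1818, 0.0391]
eef_rot: [0.733, 0.68, -0.007, -0.003]
contact_force: [2.0, 0.3, -1.8]
opening: 0.494
finger_force: 4.7
clock: 12.72
tool_pos: [0.4431, -0.1818, 0.0391]
eef_rot: [0.733, 0.68, -0.007, -0.003]
contact_force: [1.6, 0.5, -1.4]
opening: 0.483
finger_force: 54.9
t 12.7167 pos [ 0.4431 -0.1818  0.0391] shift [ 39.55  13.9  -12.49] closing dir deg -4.3 tilt [-0.014 -0.004 -1.   ] F [ 1.6  0.5 -1.4] open 0.483 54.9 q7 -0.21
[ 0.337  0.876 -0.08   2.124  0.423  0.17  -0.208]
```

```bash
python3 -m creep '[{"grip":-1,"tx":0,"ty":0,"tz":-1,"spin":0},{"grip":-1,"tx":0,"ty":0,"tz":-2.5,"spin":0},{"grip":-1,"tx":0,"ty":0,"tz":-3.5,"spin":0},{"grip":-1,"tx":0,"ty":0,"tz":-3.5,"spin":0},{"grip":-1,"tx":0,"ty":0,"tz":-3.5,"spin":0},{"grip":-1,"tx":2,"ty":0,"tz":-1,"spin":0},{"grip":-1,"tx":3,"ty":0,"tz":0,"spin":0},{"grip":-1,"tx":3,"ty":0,"tz":0,"spin":0}]';  python3 -m creep '[{"grip":-1,"tx":3,"ty":0.1,"tz":0,"spin":0},{"grip":-1,"tx":3,"ty":0.1,"tz":0,"spin":0},{"grip":-1,"tx":3,"ty":0.1,"tz":0,"spin":0},{"grip":-1,"tx":3,"ty":0.2,"tz":0,"spin":0},{"grip":-1,"tx":3,"ty":0.2,"tz":0,"spin":0},{"grip":-1,"tx":3,"ty":0.5,"tz":0,"spin":0},{"grip":-1,"tx":3,"ty":1,"tz":0,"spin":0},{"grip":-1,"tx":0,"ty":0,"tz":0,"spin":0}]'
python3 - <<'E'
from h import *
to(.613,.2027,.16); print(r.get_state()['q'].round(3))
E
```

```text
clock: 13.38
tool_pos: [0.4501, -0.1018, 0.1892]
eef_rot: [0.734, 0.679, -0.007, -0.003]
contact_force: [0.1, 1.2, -4.4]
opening: 0.483
finger_force: 54.9
clock: 14.05
tool_pos: [0.4901, 0.1146, 0.1871]
eef_rot: [0.73, 0.683, -0.004, -0.005]
contact_force: [1.3, 1.1, -3.4]
opening: 0.488
finger_force: 54.9
t 14.05 pos [0.4901 0.1146 0.1871] shift [ 9.6  11.72  2.57] closing dir deg -3.8 tilt [-0.013  0.003 -1.   ] F [ 1.3  1.1 -3.4] open 0.488 54.9 q7 -0.62
[-0.172  0.62  -0.231  1.97   0.23   0.587 -0.621]
```

```bash
python3 -m creep '[{"grip":-1,"tx":2,"ty":2.4,"tz":0,"spin":0},{"grip":-1,"tx":2,"ty":2.4,"tz":0,"spin":0},{"grip":-1,"tx":2,"ty":2.4,"tz":0,"spin":0},{"grip":-1,"tx":2,"ty":2.4,"tz":0,"spin":0},{"grip":-1,"tx":1.6,"ty":2,"tz":0,"spin":0},{"grip":-1,"tx":0,"ty":0,"tz":0,"spin":-6},{"grip":-1,"tx":0,"ty":0,"tz":0,"spin":-6},{"grip":-1,"tx":0,"ty":0,"tz":0,"spin":0}]'
python3 - <<'E'
from h import *
to(.613,.2027,.155); print(r.get_state()['q'].round(3))
E
```

```text
clock: 14.72
tool_pos: [0.61, 0.1925, 0.1832]
eef_rot: [0.657, 0.754, -0.009, -0.005]
contact_force: [-0.5, -0.3, -4.5]
opening: 0.485
finger_force: 54.9
t 14.7167 pos [0.61   0.1925 0.1832] shift [0.98 0.49 2.81] closing dir deg 7.9 tilt [-0.019 -0.006 -1.   ] F [-0.5 -0.3 -4.5] open 0.485 54.9 q7 -0.47
[-0.226  0.789 -0.282  1.547  0.26   0.863 -0.466]
```

```bash
python3 -m creep '[{"grip":-1,"tx":0.5,"ty":0.25,"tz":0.8,"spin":0},{"grip":-1,"tx":0.5,"ty":0.25,"tz":1,"spin":0},{"grip":-1,"tx":0,"ty":0,"tz":1,"spin":0},{"grip":-1,"tx":0,"ty":0,"tz":0.8,"spin":0},{"grip":-1,"tx":0,"ty":0,"tz":0,"spin":0},{"grip":-1,"tx":0,"ty":0,"tz":0,"spin":0}]'
python3 - <<'E'
from h import *
to(.613,.2027,.145)
p,d=optics.snapshot("scene"); p2,d2=optics.snapshot("top"); 
c=cv2.resize(p[100:180,250:350],None,fx=6,fy=6,interpolation=2)[:,:,::-1]; cv2.imwrite("pics/sh.png",c)
E
```

```text
clock: 15.22
tool_pos: [0.6137, 0.2033, 0.1478]
eef_rot: [0.658, 0.753, -0.008, -0.005]
contact_force: [0.1, -0.5, -3.7]
opening: 0.482
finger_force: 54.9
t 15.2167 pos [0.6137 0.2033 0.1478] shift [-0.05 -0.07  0.28] closing dir deg 7.7 tilt [-0.018 -0.005 -1.   ] F [ 0.1 -0.5 -3.7] open 0.482 54.9 q7 -0.49
```

View pics/sh.png

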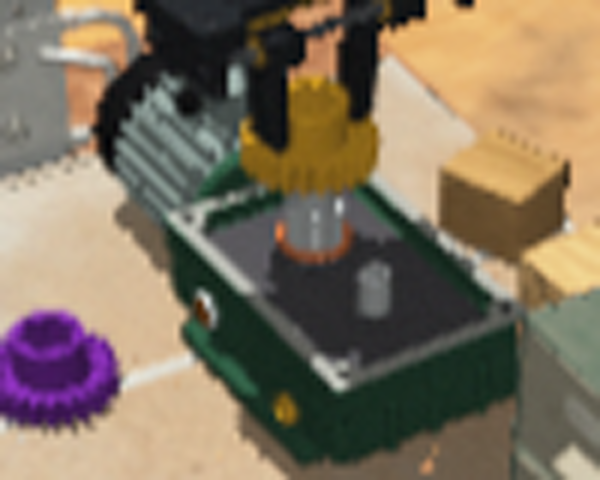

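Bronze gear is over the shaft: disc centred at crop column 311, washer at 314. Lower gently.

```bash
python3 -m creep '[{"grip":-1,"tx":0,"ty":0,"tz":0.5,"spin":0},{"grip":-1,"tx":0,"ty":0,"tz":0.4,"spin":0},{"grip":-1,"tx":0,"ty":0,"tz":0.3,"spin":0},{"grip":-1,"tx":0,"ty":0,"tz":0.2,"spin":0},{"grip":-1,"tx":0,"ty":0,"tz":0,"spin":0}]'
python3 - <<'E'
from h import *
to(.613,.2027,.13); print(r.get_state()["moment"].round(2))
E
```

```text
clock: 15.73
tool_pos: [0.6138, 0.2035, 0.1342]
eef_rot: [0.658, 0.753, -0.007, -0.005]
contact_force: [0.3, 0.4, -4.3]
opening: 0.483
finger_force: 54.9
t 15.7333 pos [0.6138 0.2035 0.1342] shift [-0.07 -0.08  0.42] closing dir deg 7.7 tilt [-0.017 -0.004 -1.   ] F [ 0.3  0.4 -4.3] open 0.483 54.9 q7 -0.5
[-0.06  0.05 -0.04]
```

Underside is at 113 mm with no contact. Continue.

```bash
python3 -m creep '[{"grip":-1,"tx":0,"ty":0,"tz":0.3,"spin":0},{"grip":-1,"tx":0,"ty":0,"tz":0.3,"spin":0},{"grip":-1,"tx":0,"ty":0,"tz":0.2,"spin":0},{"grip":-1,"tx":0,"ty":0,"tz":0,"spin":0}]'
python3 - <<'E'
from h import *
to(.613,.2027,.119); print(r.get_state()["moment"].round(2))
E
```

```text
clock: 16.07
tool_pos: [0.6148, 0.2042, 0.1267]
eef_rot: [0.658, 0.753, -0.006, -0.004]
contact_force: [3.1, 0.8, -5.9]
opening: 0.484
finger_force: 54.9
t 16.0667 pos [0.6148 0.2042 0.1267] shift [-0.12 -0.18  0.77] closing dir deg 7.7 tilt [-0.014 -0.003 -1.   ] F [ 3.1  0.8 -5.9] open 0.484 54.9 q7 -0.5
[ 0.2  -0.46 -0.04]
```

```bash
python3 -m creep '[{"grip":-1,"tx":0.02,"ty":0.12,"tz":0,"spin":0},{"grip":-1,"tx":0,"ty":0,"tz":0.3,"spin":0},{"grip":-1,"tx":0,"ty":0,"tz":0.3,"spin":0},{"grip":-1,"tx":0,"ty":0,"tz":0,"spin":0}]'
python3 - <<'E'
from h import *
to(.615,.2042,.119); print(r.get_state()["moment"].round(2))
E
```

```text
clock: 16.4
tool_pos: [0.615, 0.2041, 0.1202]
eef_rot: [0.658, 0.753, -0.007, -0.005]
contact_force: [1.3, 1.0, -5.2]
opening: 0.487
finger_force: 54.9
t 16.4 pos [0.615  0.2041 0.1202] shift [0.01 0.   0.12] closing dir deg 7.7 tilt [-0.016 -0.004 -1.   ] F [ 1.3  1.  -5.2] open 0.487 54.9 q7 -0.5
[ 0.12 -0.24 -0.  ]
```

```bash
python3 -m creep '[{"grip":-1,"tx":0,"ty":0.05,"tz":0.2,"spin":0},{"grip":-1,"tx":0,"ty":0,"tz":0.2,"spin":0},{"grip":-1,"tx":0,"ty":0,"tz":0.1,"spin":0},{"grip":-1,"tx":0,"ty":0,"tz":0,"spin":0}]'
python3 - <<'E'
from h import *
to(.615,.2042,.119); print(r.get_state()["moment"].round(2))
E
```

```text
clock: 16.73
tool_pos: [0.6157, 0.2043, 0.1156]
eef_rot: [0.658, 0.753, -0.006, -0.004]
contact_force: [2.5, 0.0, -4.3]
opening: 0.483
finger_force: 54.9
t 16.7333 pos [0.6157 0.2043 0.1156] shift [ 0.   -0.08 -0.34] closing dir deg 7.7 tilt [-0.015 -0.004 -1.   ] F [ 2.5  0.  -4.3] open 0.483 54.9 q7 -0.5
[ 0.11 -0.36  0.04]
```

```bash
python3 -m creep '[{"grip":-1,"tx":0,"ty":0.05,"tz":0.25,"spin":0},{"grip":-1,"tx":0,"ty":0,"tz":0.25,"spin":0},{"grip":-1,"tx":0,"ty":0,"tz":0.2,"spin":0},{"grip":-1,"tx":0,"ty":0,"tz":0,"spin":0}]'
python3 - <<'E'
from h import *
to(.616,.2042,.108); print(r.get_state()["moment"].round(2))
E
```

```text
clock: 17.07
tool_pos: [0.6159, 0.2043, 0.1083]
eef_rot: [0.658, 0.753, -0.007, -0.005]
contact_force: [1.1, 1.5, -4.2]
opening: 0.488
finger_force: 54.9
t 17.0667 pos [0.6159 0.2043 0.1083] shift [-0.01  0.01  0.03] closing dir deg 7.7 tilt [-0.016 -0.004 -1.   ] F [ 1.1  1.5 -4.2] open 0.488 54.9 q7 -0.51
[ 0.19 -0.32  0.02]
```

It has meshed: the underside is 11 mm below the spline tops and moving freely. Slide on down.

```bash
python3 -m creep '[{"grip":-1,"tx":0,"ty":0.03,"tz":0.3,"spin":0},{"grip":-1,"tx":0,"ty":0,"tz":0.3,"spin":0},{"grip":-1,"tx":0,"ty":0,"tz":0.3,"spin":0},{"grip":-1,"tx":0,"ty":0,"tz":0.3,"spin":0},{"grip":-1,"tx":0,"ty":0,"tz":0.2,"spin":0},{"grip":-1,"tx":0,"ty":0,"tz":0,"spin":0}]'
python3 - <<'E'
from h import *
to(.616,.2042,.087); print(r.get_state()["moment"].round(2))
E
```

```text
clock: 17.57
tool_pos: [0.616, 0.2042, 0.0943]
eef_rot: [0.658, 0.753, -0.007, -0.005]
contact_force: [1.6, 2.4, -5.0]
opening: 0.483
finger_force: 54.9
t 17.5667 pos [0.616  0.2042 0.0943] shift [-0.    0.01  0.73] closing dir deg 7.7 tilt [-0.016 -0.004 -1.   ] F [ 1.6  2.4 -5. ] open 0.483 54.9 q7 -0.51
[ 0.28 -0.33  0.03]
```

```bash
python3 -m creep '[{"grip":-1,"tx":0,"ty":0,"tz":0.25,"spin":0},{"grip":-1,"tx":0,"ty":0,"tz":0.25,"spin":0},{"grip":-1,"tx":0,"ty":0,"tz":0.2,"spin":0},{"grip":-1,"tx":0,"ty":0,"tz":0,"spin":0},{"grip":-1,"tx":0,"ty":0,"tz":0,"spin":0}]' 60
python3 - <<'E'
from h import *
to(.616,.2042,.087); print(r.get_state()["moment"].round(2))
E
```

```text
clock: 17.98
tool_pos: [0.6161, 0.2043, 0.0892]
eef_rot: [0.658, 0.753, -0.006, -0.004]
contact_force: [-2.1, 0.1, 8.4]
opening: 0.485
finger_force: 59.9
t 17.9833 pos [0.6161 0.2043 0.0892] shift [-0.01 -0.01  0.22] closing dir deg 7.7 tilt [-0.015 -0.004 -1.   ] F [-2.1  0.1  8.4] open 0.485 59.9 q7 -0.51
[-0.11  0.39 -0.02]
```

```bash
python3 -m creep '[{"grip":-1,"tx":0,"ty":0,"tz":0.15,"spin":0},{"grip":-1,"tx":0,"ty":0,"tz":0.1,"spin":0},{"grip":-1,"tx":0,"ty":0,"tz":0,"spin":0},{"grip":-1,"tx":0,"ty":0,"tz":0,"spin":0}]' ; python3 -m creep '[{"grip":-1,"tx":0,"ty":0,"tz":0.1,"spin":0},{"grip":-1,"tx":0,"ty":0,"tz":0,"spin":0},{"grip":-1,"tx":0,"ty":0,"tz":0,"spin":0}]';python3 - <<'E'
from h import *
to(.616,.2042,.087); print(r.get_state()["moment"].round(2))
E
```

```text
clock: 18.32
tool_pos: [0.6161, 0.2043, 0.0872]
eef_rot: [0.658, 0.753, -0.006, -0.004]
contact_force: [-2.5, 0.4, 10.5]
opening: 0.483
finger_force: 59.9
clock: 18.57
tool_pos: [0.6161, 0.2043, 0.087]
eef_rot: [0.658, 0.753, -0.006, -0.004]
contact_force: [-3.9, -0.3, 14.8]
opening: 0.484
finger_force: 59.9
t 18.5667 pos [0.6161 0.2043 0.087 ] shift [-0.01 -0.01  0.  ] closing dir deg 7.7 tilt [-0.014 -0.004 -1.   ] F [-3.9 -0.3 14.8] open 0.484 59.9 q7 -0.52
[-0.3   0.96  0.08]
```

```bash
python3 -m creep '[{"grip":-1,"tx":0,"ty":0.05,"tz":0.15,"spin":0},{"grip":-1,"tx":0,"ty":0,"tz":0.1,"spin":0},{"grip":-1,"tx":0,"ty":0,"tz":0,"spin":0},{"grip":-1,"tx":0,"ty":0,"tz":0,"spin":0}]'
python3 - <<'E'
from h import *
p,d=optics.snapshot("scene")
c=cv2.resize(p[100:320,250:390],None,fx=2.7,fy=2.7,interpolation=2)[:,:,::-1]; cv2.imwrite("pics/end.png",c)
to(.616,.2042,.087)
E
```

```text
clock: 18.9
tool_pos: [0.6162, 0.2044, 0.0869]
eef_rot: [0.658, 0.753, -0.006, -0.004]
contact_force: [-8.9, -2.8, 31.8]
opening: 0.482
finger_force: 59.9
t 18.95 pos [0.6162 0.2044 0.0869] shift [-0.01 -0.02 -0.01] closing dir deg 7.7 tilt [-0.014 -0.004 -1.   ] F [-9.  -2.3 30.5] open 0.487 59.9 q7 -0.52
```

View pics/end.png

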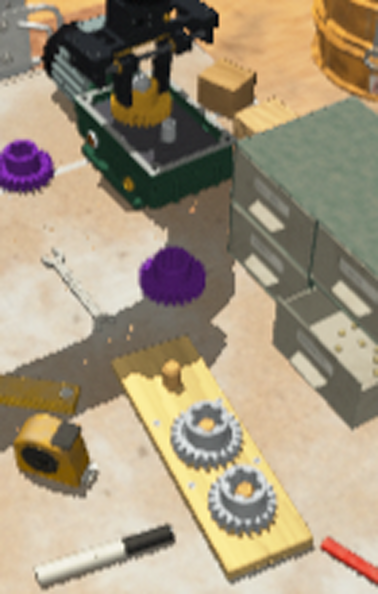

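The bronze gear is home at crop (142,105) with the nose showing above it. Steel and spare sit on their pegs at crop (243,495) and (205,435), and the spanner is undisturbed at (75,285). I'll ease the push a little and hand in.

```bash
python3 -m creep '[{"grip":-1,"tx":0,"ty":0,"tz":-0.08,"spin":0},{"grip":-1,"tx":0,"ty":0,"tz":0,"spin":0},{"grip":-1,"tx":0,"ty":0,"tz":0,"spin":0},{"grip":-1,"tx":0,"ty":0,"tz":0,"spin":0}]'
python3 - <<'E'
from h import *
s=r.get_state(); print(s["tool_pos"],s["contact_force"])
if s["contact_force"][2]>17 and s["tool_pos"][2]<.0873: print(workorder.finish_job())
E
```

```text
clock: 19.28
tool_pos: [0.6162, 0.2044, 0.0869]
eef_rot: [0.658, 0.753, -0.006, -0.004]
contact_force: [-8.5, -2.0, 26.6]
opening: 0.485
finger_force: 59.9
[0.61616403 0.20438195 0.08693153] [-8.53872684 -2.00602123 26.64671452]
the job is handed in; nothing more can be done
None
```

The job is handed in at about 19 s: the steel gear is back on its peg, and the bronze gear is meshed on the splined shaft and still gripped, pressed home at about 27 N with the washer down; the spare gear and spanner were not touched.

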